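# Put the coasters back in their box

## Robot

A 7-joint arm with a two-finger parallel gripper is mounted at the origin on the work surface. World frame = base frame: x ahead of the robot, y to its left, z up, the work surface at z = 0. Lengths are in m, angles in rad, forces in N, time in s.
With the tool pointing down it reaches from about 0.425 to 0.875 m from the base axis. Payload 8.4 kg.
Tool frame: the origin (TCP) lies on the centre line of the jaws, within the pads' length; the fingertips stand 14 mm ahead of it and the grasp point (between the pads) lies 5 mm behind it; y points along the fingers, z is the direction in which the jaws open and shut, and the axes are right-handed (so a half turn about y gives the same grasp; the last joint's range is limited). The gripper opens to 87 mm and grips with 3 to 60 N. Pads are 19 mm wide; open, the fingers measure 117 mm over their backs; the gripper's body (75 mm by 190 mm) begins 51 mm behind the grasp point.
Start: joints at [1.104, 0.333, 0.04, 1.465, -0.013, 1.343, -0.059], TCP at [0.234, -0.607, 0.237] pointing down, gripper open.
Joint ranges: [-2.58, 2.58], [-0.38, 2.09], [-1.3, 1.39], [0.25, 2.4], [-1.5, 4.64], [0.08, 2.09], [-2.65, 2.65]. Speed limits (rad/s): [2.22, 2.22, 2.79, 2.79, 3.14, 3.14, 3.14].

## Interface

Orientations are given as a unit quaternion [w, x, y, z].
In Python, from cell import telemetry, imaging, job gives the robot as it stands.
- The arm moves only by the shell command python3 -m crank 'ROWS'. ROWS is JSON, a list of rows, each a list of 5 numbers: the opening, from -1 (shut) to 1 (fully open), then the shift along the tool's x, y, z in m, then the turn about the tool's y in degrees. In form: [[grip, dx, dy, dz, roll], ...]. A call has exactly 5 rows; each row shifts and turns the commanded pose from where the row before left it, along the tool's axes as they then stand; what a row does not reach is not made up. A row lasts 1/8 s, in which the tool goes at most 62.5 mm and 10.7 degrees, less where a joint would pass 70% of its speed; a pose out of reach is approached as far as the arm can. A call is refused whole if a number of a shift passes 0.0625 or a number of a turn 10.7, either way. A call with a gripper value outside its range is refused whole. The fingers move at their own pace and stop on an object; the grip force is fixed at half the most. Time passes only in rows, so rows that do not move let the fingers close, or fill a call up. It gives the time, the measured TCP pose, the force and the opening at its end, in the units of the state.
- telemetry.get_state(): the state, without advancing time (a new reading comes with each control period).
- imaging.snapshot(name): name is "scene" or "top" or "wrist"; returns a dict with "frame" (420x560x3 uint8, red, green, blue), "camera_matrix" (3x3 intrinsics, pixels), "distortion" ([k1, k2, p1, p2, k3] as OpenCV has them; the pictures are not rectified), "eye" and "attitude" of the camera in the world; the wrist camera has in their place "mount" (4x4, takes a point from camera to tool coordinates, whose origin is the TCP and whose axes are the tool frame's). Camera axes: x right, y down, z forward; pixel columns grow to the right and rows downward; lengths in m; the calibration is good to about 2 mm. A picture is of the moment at which its call begins: read the wrist's pose just before it. There is no depth.
- job.close_job(): hands the job in, once; it reports no verdict.
The state is a dict: "time": time; "joints": joint angles; "joint_velocities": joint speeds; "joint_torque": joint torques, N m; "eef_pos": TCP position; "ee_rot": TCP orientation; "force": force on the tool from outside, world axes, zero at the start; "ft_torque": the same for the moment, N m; "gripper_width": finger opening in m.
Only numpy, scipy, OpenCV 4.12 (cv2) and the standard library are available. Lean on these libraries where they do the work, as an engineer would, in place of code of your own. Each camera call takes 0.05 s, during which the arm holds its last target.

## Task

Pick up the pile of three oblong wooden coasters all together and put it into the small pine box with the open-middled sides. Keep the pile in your grip and tip it in clearly tilted (about 15 degrees), one end leading down along the box's end wall until it is nearly at the floor, pause there a moment, then lay it down flat so that all three coasters end up lying flat inside the box.

Things in the scene. Friction and masses are not known exactly. Their poses are not given: they have to be found in the camera images.
- coaster_low: one of three identical oblong coasters, plain brown wood with a thin cork underside, 96 long x 60 wide x 10 mm thick, about 40 g, loose. Origin: centre of its underside; x along its 96 mm length, y along its 60 mm width, z up. This one is the lowest of the pile, on the counter.
- coaster_mid: one of three identical oblong coasters, plain brown wood with a thin cork underside, 96 long x 60 wide x 10 mm thick, about 40 g, loose. Origin: centre of its underside; x along its 96 mm length, y along its 60 mm width, z up. This one lies squarely on the lowest.
- coaster_top: one of three identical oblong coasters, plain brown wood with a thin cork underside, 96 long x 60 wide x 10 mm thick, about 40 g, loose. Origin: centre of its underside; x along its 96 mm length, y along its 60 mm width, z up. This one is the uppermost; the squared pile of three stands 30 mm high. (The two round coasters elsewhere on the counter are not wanted.)
- coaster_box: small open pine box, fixed. Inside 112 x 76 mm, floor 6 mm, walls 7 mm thick, rim 36 mm above the counter. Short end walls whole; each long side is open down to the floor over its middle 72 mm (room for fingers), 20 mm of wall at each corner. Origin: centre of its underside; x along its length, y its width, z up; both ends alike. (Not the longer tray with whole sides further back.)

How it is judged:
By the outcome, as a careful person would: the job done as asked, in the order asked, and still so for the second after the job is handed in, with the robot touching nothing.
It also fails if it takes over 48 s, if anything falls off the work surface, if the arm or the gripper's body presses on something with over 40 N, if the wrist force passes 120 N, or if a joint passes its speed limit or range.

## Working session

There is one attempt and no reset: what is moved stays moved. The work goes in short steps, Python scripts to look and compute and a shell command to move; the robot and the scene stay as the last step left them, time stands still between calls to the robot, and variables do not carry over. Pictures are saved under pics/ and viewed, and the job is handed in when it is done.

```bash
mkdir -p pics; ls; python3 - <<'E'
from cell import telemetry, imaging
import cv2,numpy as np
s=telemetry.get_state();print(s)
for n in("scene","top","wrist"):
    d=imaging.snapshot(n);cv2.imwrite(f"pics/{n}0.png",d["frame"][:,:,::-1])
    print(n,{k:np.round(v,4).tolist() for k,v in d.items() if k!="frame"})
E
```

```text
pics
{'time': 0.0, 'joints': array([ 1.10381983,  0.33391653,  0.03989848,  1.46628205, -0.01341258,
        1.34329141, -0.05853031]), 'joint_velocities': array([ 4.55838837e-04,  1.17239005e-03,  5.16450078e-05,  2.58620298e-03,
        9.16366660e-04, -3.08910454e-05, -1.14384746e-03]), 'joint_torque': array([-8.49904791e-04, -6.56353855e+01,  1.33451879e+00, -4.03812182e+01,
       -5.98999020e-02,  4.46623564e-02,  1.82261210e-04]), 'eef_pos': array([ 0.23350365, -0.6061283 ,  0.23565068]), 'ee_rot': array([ 0.129129  , -0.12941367,  0.69574841, -0.69463081]), 'force': array([ 0.45143031, -0.30578622,  0.04507173]), 'ft_torque': array([ 0.01232089,  0.00327184, -0.00170382]), 'gripper_width': 0.0872503055803602}
scene {'camera_matrix': [[445.9089, 0.0, 288.5071], [0.0, 445.9089, 216.4678], [0.0, 0.0, 1.0]], 'distortion': [0.0372, 0.0, 0.0, 0.0, 0.0], 'eye': [0.8629, 0.4159, 0.504], 'attitude': [-0.1315, 0.2705, 0.8697, -0.3912]}
top {'camera_matrix': [[424.9415, 0.0, 281.1156], [0.0, 424.9415, 211.2644], [0.0, 0.0, 1.0]], 'distortion': [-0.0138, 0.0, 0.0, 0.0, 0.0], 'eye': [0.4724, -0.0135, 0.8078], 'attitude': [0.0499, -0.7057, 0.7064, -0.022]}
wrist {'camera_matrix': [[366.6345, 0.0, 280.2408], [0.0, 366.6345, 207.3025], [0.0, 0.0, 1.0]], 'distortion': [-0.1019, 0.0, 0.0, 0.0, 0.0], 'mount': [[0.0002, 0.9527, 0.3038, -0.0839], [0.0015, -0.3038, 0.9527, -0.149], [1.0, 0.0003, -0.0015, 0.0003], [0.0, 0.0, 0.0, 1.0]]}
```

View pics/scene0.png

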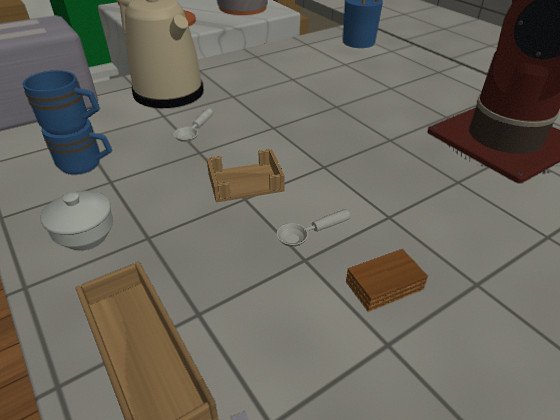

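View pics/top0.png

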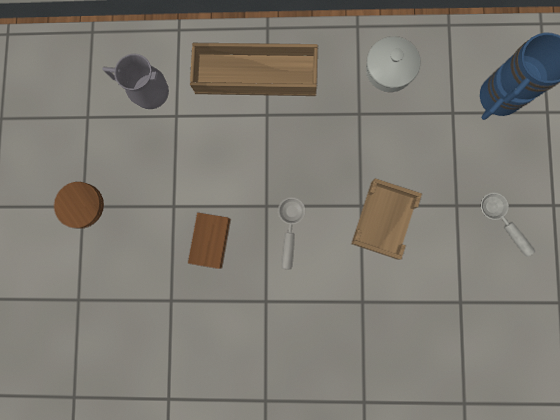

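View pics/wrist0.png

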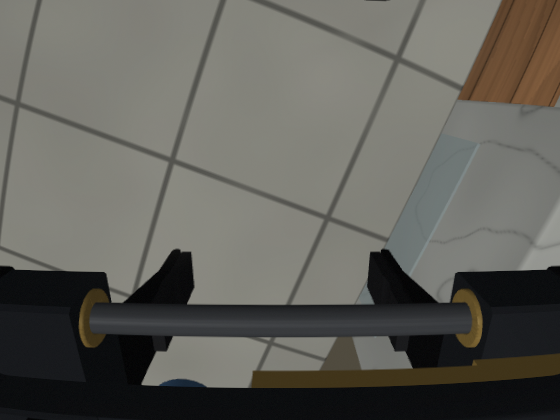

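The scene picture shows the pile at about (387,279) and the notched box at (246,176). In the top picture, the pile is at (209,240) and the box at (387,219). The spoon lies between them at (290,230). Next I'll measure both by casting rays.

```bash
cat > h.py <<'E'
import numpy as np,cv2
from scipy.spatial.transform import Rotation as R
from cell import telemetry, imaging
def rot(q): return R.from_quat([q[1],q[2],q[3],q[0]])
def cam(d,s=None):
    if "mount" in d:
        M=np.array(d["mount"]);Rt=rot(s["ee_rot"]).as_matrix()
        return Rt@M[:3,:3],Rt@M[:3,3]+s["eef_pos"]
    return rot(d["attitude"]).as_matrix(),np.array(d["eye"])
def ray(d,px,z,s=None):
    Rc,e=cam(d,s)
    p=cv2.undistortPoints(np.array(px,float).reshape(-1,1,2),np.array(d["camera_matrix"]),np.array(d["distortion"])).reshape(-1,2)
    v=np.c_[p,np.ones(len(p))]@Rc.T
    return e+v*((z-e[2])/v[:,2])[:,None]
def proj(d,P,s=None):
    Rc,e=cam(d,s)
    return cv2.projectPoints((np.array(P,float).reshape(-1,3)-e)@Rc,np.zeros(3),np.zeros(3),np.array(d["camera_matrix"]),np.array(d["distortion"]))[0].reshape(-1,2)
E
python3 - <<'E'
from h import *
d=imaging.snapshot("top");f=d["frame"]
hsv=cv2.cvtColor(f,cv2.COLOR_RGB2HSV)
for n,(x0,y0,x1,y1) in dict(pile=(170,190,250,290),box=(335,165,440,275)).items():
    m=np.zeros(f.shape[:2],np.uint8);m[y0:y1,x0:x1]=(hsv[y0:y1,x0:x1,1]>70)*255
    m=cv2.morphologyEx(m,cv2.MORPH_CLOSE,np.ones((3,3)))
    c=max(cv2.findContours(m,0,1)[0],key=cv2.contourArea)
    r=cv2.minAreaRect(c);b=cv2.boxPoints(r);print(n,r,cv2.contourArea(c))
    for z in((.03,0)if n=="pile" else(.036,)):
        P=ray(d,b,z)[:,:2];print(z,P.round(4).tolist(),P.mean(0).round(4),[round(float(np.linalg.norm(P[i]-P[i-1])),4) for i in range(4)],[round(float(np.degrees(np.arctan2(*(P[i]-P[i-1])[::-1]))),1) for i in range(4)])
o=np.hstack([cv2.resize(f[y0:y1,x0:x1],(400,500),interpolation=2) for x0,y0,x1,y1 in((170,190,250,290),(345,170,429,275))])
cv2.imwrite("pics/top1.png",o[:,:,::-1])
s=telemetry.get_state();print(rot(s["ee_rot"]).as_matrix().round(3))
E
```

```text
pile ((208.7886505126953, 240.28372192382812), (33.99790954589844, 52.24497985839844), 10.124671936035156) 1679.5
0.03 [[0.4568, 0.1893], [0.5517, 0.1743], [0.5404, 0.1116], [0.4461, 0.1272]] [0.4988 0.1506] [0.063, 0.0961, 0.0637, 0.0956] [80.2, -9.0, -100.2, 170.6]
0 [[0.4562, 0.1971], [0.5548, 0.1815], [0.5431, 0.1164], [0.4451, 0.1327]] [0.4998 0.1569] [0.0654, 0.0998, 0.0661, 0.0993] [80.2, -9.0, -100.2, 170.6]
box ((386.2789001464844, 218.5422821044922), (52.13827896118164, 69.63748168945312), 17.783889770507812) 3329.5
0.036 [[0.492, -0.1087], [0.6129, -0.1493], [0.5831, -0.2382], [0.4635, -0.1967]] [ 0.5379 -0.1732] [0.0925, 0.1275, 0.0937, 0.1266] [72.1, -18.6, -108.5, 160.8]
[[-0.933 -0.     0.36 ]
 [-0.36   0.001 -0.933]
 [ 0.    -1.    -0.001]]
```

View pics/top1.png

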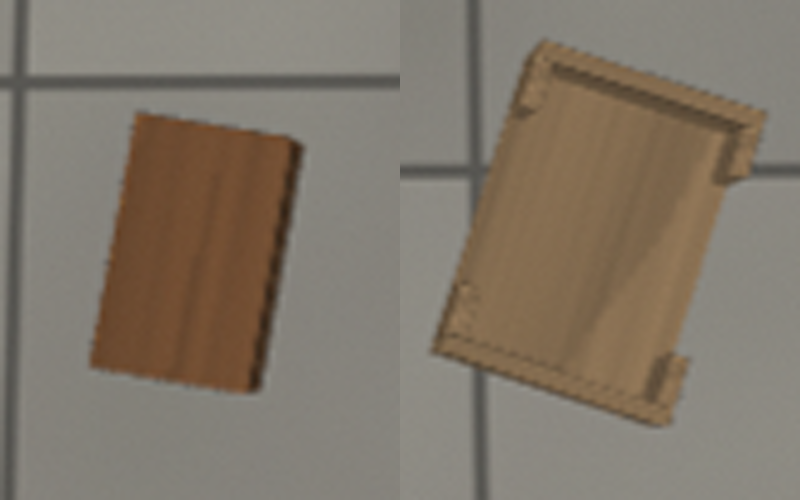

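```bash
python3 - <<'E'
from h import *
d=imaging.snapshot("scene")
for n,p in dict(kettle=(168,90),kR=(203,85),kL=(132,85),slab=(120,80),slab2=(300,35),mug=(75,165),base=(510,140),bluecup=(362,42),scoop=(185,135)).items(): print(n,ray(d,[p],0).round(3))
# pile from scene: upper-face corners, box rim corners hand-read
print(ray(d,[(347,276),(404,253),(426,271),(370,297)],.03).round(4).tolist())
f=cv2.resize(d["frame"][140:320,190:440],(800,576),interpolation=2);cv2.imwrite("pics/scene1.png",f[:,:,::-1])
E
```

```text
kettle [[ 0.501 -0.608  0.   ]]
kR [[ 0.416 -0.587  0.   ]]
kL [[ 0.566 -0.681  0.   ]]
slab [[ 0.581 -0.725  0.   ]]
slab2 [[-0.004 -0.744  0.   ]]
mug [[ 0.782 -0.403  0.   ]]
base [[-0.009  0.011  0.   ]]
bluecup [[-0.13  -0.592  0.   ]]
scoop [[ 0.559 -0.39   0.   ]]
[[0.5507, 0.1271, 0.03], [0.4513, 0.1402, 0.03], [0.4515, 0.1828, 0.03], [0.5494, 0.1726, 0.03]]
```

View pics/scene1.png

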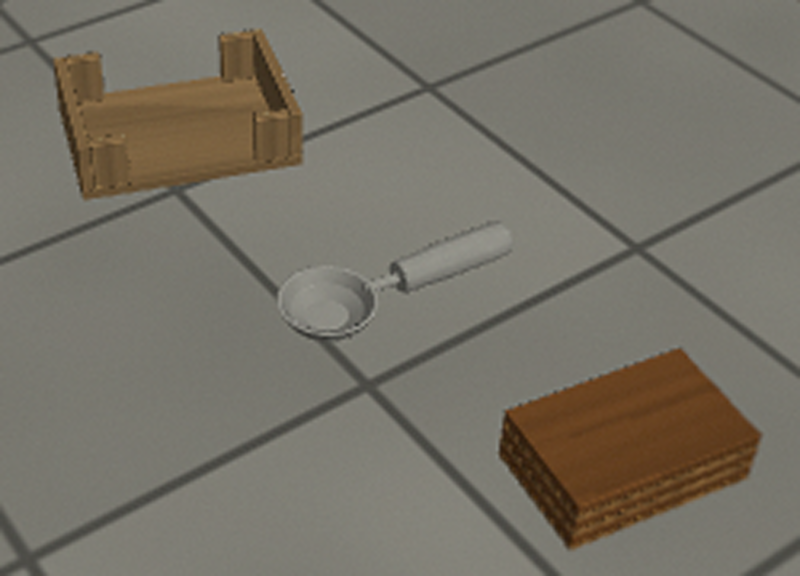

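The pile is clear of everything. The kettle stands at about (0.50,-0.63), so I'll go +y first and stay high.

```bash
python3 -m crank '[[1,-0.034,0,-0.04,0],[1,-0.034,0,-0.04,0],[1,-0.034,0,-0.04,0],[1,-0.034,0,-0.04,0],[1,-0.034,0,-0.04,0]]' && python3 -m crank '[[1,-0.036,0,-0.035,0],[1,-0.036,0,-0.035,0],[1,-0.036,0,-0.035,0],[1,-0.036,0,-0.035,0],[1,-0.036,0,-0.035,0]]'
cat > m.py <<'E'
import sys
from h import *
def to(x,y,z,yaw=None,s=None):
    s=s or telemetry.get_state();M=rot(s["ee_rot"]).as_matrix()
    print("t",round(s["time"],2),"pos",s["eef_pos"].round(4),"zang",np.degrees(np.arctan2(M[1,2],M[0,2])).round(2),"tilt",np.degrees(np.arccos(-M[2,1])).round(2),"F",s["force"].round(1),"w",round(s["gripper_width"],4),"j7",s["joints"][6].round(2))
    print("shift",(M.T@(np.array([x,y,z])-s["eef_pos"])).round(4))
if __name__=="__main__": to(*map(float,sys.argv[1:4]))
E
python3 m.py .499 .152 .2
```

```text
time: 0.88
eef_pos: [0.3208, -0.357, 0.2366]
ee_rot: [-0.129, 0.129, -0.695, 0.695]
force: [0.9, 0.6, -0.2]
gripper_width: 0.0869
time: 1.5
eef_pos: [0.4259, -0.1292, 0.2368]
ee_rot: [-0.129, 0.129, -0.695, 0.695]
force: [1.0, -0.8, 0.6]
gripper_width: 0.0872
t 1.5 pos [ 0.4259 -0.1292  0.2368] zang -68.93 tilt 0.04 F [ 1.  -0.8  0.6] w 0.0872 j7 -0.97
shift [-0.1693  0.0367 -0.2361]
```

```bash
python3 -m crank '[[1,-0.034,0,-0.047,0],[1,-0.034,0,-0.047,0],[1,-0.034,0,-0.047,0],[1,-0.034,0,-0.047,0],[1,-0.034,0,-0.047,0]]' && python3 -m crank '[[1,0,0,0,10],[1,0,0,0,10.4],[1,0,0,0,10],[1,0,0,0,0],[1,0,0,0,0]]'
python3 m.py .499 .152 .1
python3 - <<'E'
from h import *
s=telemetry.get_state();d=imaging.snapshot("wrist");f=d["frame"]
cv2.imwrite("pics/w2.png",f[:,:,::-1])
hsv=cv2.cvtColor(f,cv2.COLOR_RGB2HSV)
m=((hsv[...,1]>110)&(hsv[...,0]<22)&(hsv[...,2]>40)).astype(np.uint8)*255
m[300:]=0
cv2.imwrite("pics/w2m.png",m)
E
```

```text
time: 2.12
eef_pos: [0.4999, 0.1513, 0.2369]
ee_rot: [-0.129, 0.129, -0.695, 0.695]
force: [0.7, 0.6, -0.5]
gripper_width: 0.0869
time: 2.75
eef_pos: [0.4996, 0.1496, 0.2366]
ee_rot: [0.056, -0.056, -0.705, 0.705]
force: [-0.0, 0.1, 0.8]
gripper_width: 0.0868
t 2.75 pos [0.4996 0.1496 0.2366] zang -99.1 tilt 0.0 F [-0.   0.1  0.8] w 0.0868 j7 -2.17
shift [ 0.0009  0.1366 -0.0023]
```

View pics/w2.png

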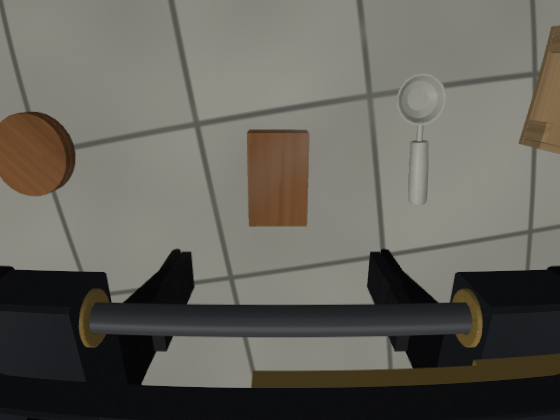

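The wrist picture shows the pile's top face at columns 248–309 and rows 131–226, nearly square to the jaws. I'll measure it from this mask.

```bash
python3 - <<'E'
from h import *
s=telemetry.get_state();d=imaging.snapshot("wrist");f=d["frame"]
hsv=cv2.cvtColor(f,cv2.COLOR_RGB2HSV)
g=hsv[...,1]>100
# rows/cols of edges
for r in(150,180,210): w=np.where(g[r,225:340])[0]+225;print(r,w.min(),w.max())
for c in(260,280,298): w=np.where(g[105:245,c])[0]+105;print(c,w.min(),w.max(),hsv[126:140,c,2])
E
```

```text
150 247 307
180 248 306
210 249 306
260 130 225 [135 135 134 106  73  65  70 106 109 108 108 108 109 109]
280 131 225 [136 135 135 105  74  69  73 109 113 113 113 113 113 113]
298 133 225 [136 136 135 121  86  77  77 105 109 110 110 111 111 112]
```

```bash
python3 - <<'E'
from h import *
s=telemetry.get_state();d=imaging.snapshot("wrist")
P=ray(d,[(247.2,133),(308.6,133),(307.2,226),(249,226)],.03,s)[:,:2]
print(P.round(4).tolist(),P.mean(0).round(4));a=P[1]-P[2];b=P[0]-P[3];e=P[1]-P[0];g=P[2]-P[3]
for v in(a,b,e,g):print(np.linalg.norm(v).round(4),np.degrees(np.arctan2(v[1],v[0])).round(2))
E
```

```text
[[0.5495, 0.1738], [0.5401, 0.1156], [0.4459, 0.1301], [0.4556, 0.1897]] [0.4978 0.1523]
0.0953 -8.78
0.0953 -9.57
0.059 -99.2
0.0603 -99.17
```

```bash
python3 -m crank '[[1,0.001,0.035,-0.0024,0],[1,0,0.04,0,0],[1,0,0.04,0,0],[1,0,0.04,0,0],[1,0,0.02,0,0]]' && python3 m.py .4985 .152 .018
python3 - <<'E'
from h import *
for n in("wrist","scene"):
  d=imaging.snapshot(n);cv2.imwrite(f"pics/{n}3.png",d["frame"][:,:,::-1])
E
```

```text
time: 3.52
eef_pos: [0.498, 0.1518, 0.0597]
ee_rot: [0.058, -0.056, -0.705, 0.705]
force: [-1.1, 0.3, 0.6]
gripper_width: 0.0872
t 3.52 pos [0.498  0.1518 0.0597] zang -99.27 tilt 0.14 F [-1.1  0.3  0.6] w 0.0872 j7 -2.31
shift [-0.0005  0.0417 -0.0003]
```

View pics/wrist3.png

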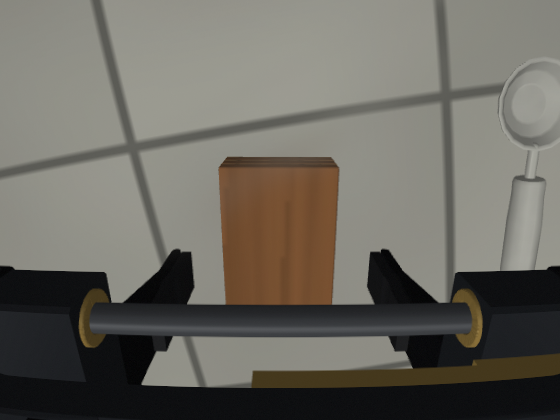

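View pics/scene3.png

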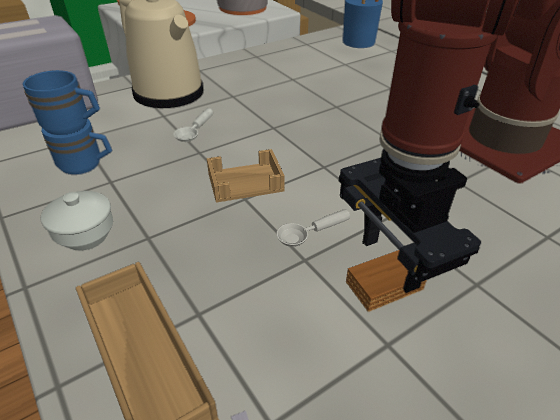

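The jaws straddle the pile centrally: the pile spans columns 220–337 and the fingers are at 190 and 370. Next is to go down and close.

```bash
python3 -m crank '[[1,0,0.02,0,0],[1,0,0.015,0,0],[1,0,0.0065,0,0],[1,0,0,0,0],[-1,0,0,0,0]]' && python3 -m crank '[[-1,0,0,0,0],[-1,0,0,0,0],[-1,0,0,0,0],[-1,0,0,0,0],[-1,0,0,0,0]]';python3 m.py .4985 .152 .018
```

```text
time: 4.25
eef_pos: [0.4993, 0.1524, 0.0205]
ee_rot: [-0.057, 0.058, 0.705, -0.705]
force: [-0.7, -0.4, -0.1]
gripper_width: 0.0827
time: 4.88
eef_pos: [0.4991, 0.1522, 0.0203]
ee_rot: [-0.057, 0.058, 0.705, -0.705]
force: [-1.3, -0.9, 3.9]
gripper_width: 0.06
t 4.88 pos [0.4991 0.1522 0.0203] zang -99.34 tilt 0.01 F [-1.3 -0.9  3.9] w 0.06 j7 -2.35
shift [0.0006 0.0023 0.0003]
```

The tips are at 6 mm, a bit high on the lowest coaster, so I'll regrip 3 mm lower.

```bash
python3 -m crank '[[0,0,0,0,0],[0,0,0,0,0],[0,0,0.0035,0,0],[0,0,0,0,0],[-1,0,0,0,0]]' && python3 -m crank '[[-1,0,0,0,0],[-1,0,0,0,0],[-1,0,0,0,0],[-1,0,0,0,0],[-1,0,0,0,0]]';python3 m.py .4985 .152 .018
```

```text
time: 5.5
eef_pos: [0.4997, 0.1522, 0.0187]
ee_rot: [0.057, -0.058, -0.704, 0.705]
force: [-8.6, -4.5, 30.3]
gripper_width: 0.0599
time: 6.12
eef_pos: [0.4997, 0.1521, 0.0187]
ee_rot: [0.057, -0.058, -0.704, 0.705]
force: [-9.7, -4.6, 30.8]
gripper_width: 0.0597
t 6.12 pos [0.4997 0.1521 0.0187] zang -99.34 tilt 0.11 F [-9.7 -4.6 30.8] w 0.0597 j7 -2.35
shift [0.0011 0.0007 0.0003]
```

Grip value 0 is narrower than the pile, so it never opened and pressed down on the pile instead. I'll open properly and regrip.

```bash
python3 -m crank '[[0.7,0,0,0,0],[0.7,0,0,0,0],[0.7,0,0,0,0],[0.7,0,0,0,0],[0.7,0,0,0,0]]' && python3 m.py .4985 .152 .0175
```

```text
time: 6.75
eef_pos: [0.4989, 0.1522, 0.0164]
ee_rot: [-0.058, 0.057, 0.705, -0.705]
force: [0.2, 0.5, -0.1]
gripper_width: 0.0739
t 6.75 pos [0.4989 0.1522 0.0164] zang -99.33 tilt 0.02 F [ 0.2  0.5 -0.1] w 0.0739 j7 -2.35
shift [ 0.0004 -0.0011  0.0003]
```

```bash
python3 -m crank '[[0.7,0,-0.001,0,0],[-1,0,0,0,0],[-1,0,0,0,0],[-1,0,0,0,0],[-1,0,0,0,0]]' && python3 -m crank '[[-1,0,-0.01,0,0],[-1,0,-0.02,0,0],[-1,0,-0.03,0,0],[-1,0,-0.03,0,0],[-1,0,0,0,0]]'; python3 m.py .4985 .152 .0175
python3 - <<'E'
from h import *
d=imaging.snapshot("scene");cv2.imwrite(f"pics/scene4.png",cv2.resize(d["frame"][150:340,280:530],(800,600))[:,:,::-1])
E
```

```text
time: 7.38
eef_pos: [0.499, 0.1522, 0.0176]
ee_rot: [-0.057, 0.058, 0.705, -0.705]
force: [-0.1, -0.3, 0.6]
gripper_width: 0.0597
time: 8.0
eef_pos: [0.5008, 0.1529, 0.1111]
ee_rot: [-0.056, 0.059, 0.705, -0.704]
force: [0.3, -0.7, -1.6]
gripper_width: 0.0599
t 8.0 pos [0.5008 0.1529 0.1111] zang -99.33 tilt 0.32 F [ 0.3 -0.7 -1.6] w 0.0599 j7 -2.27
shift [0.0026 0.0935 0.0014]
```

View pics/scene4.png

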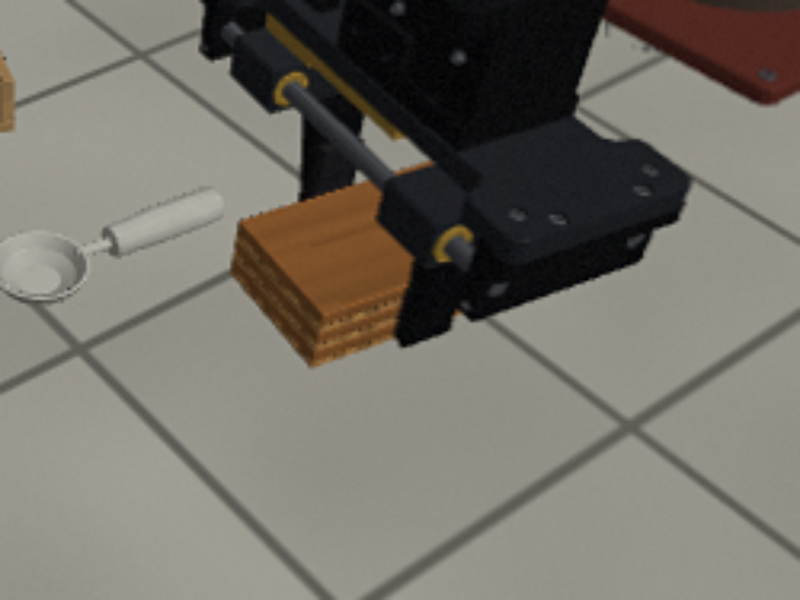

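All three coasters are in the grip and lifted flat. Before moving on, I'll take a sharper measurement of the box.

```bash
python3 - <<'E'
from h import *
d=imaging.snapshot("top");cv2.imwrite(f"pics/top5.png",cv2.resize(d["frame"][175:265,345:430],(567,600),interpolation=cv2.INTER_CUBIC)[:,:,::-1])
d=imaging.snapshot("scene");cv2.imwrite(f"pics/scene5.png",cv2.resize(d["frame"][145:205,200:290],(800,533),interpolation=cv2.INTER_CUBIC)[:,:,::-1])
E
```

```text
(no output)
```

View pics/top5.png

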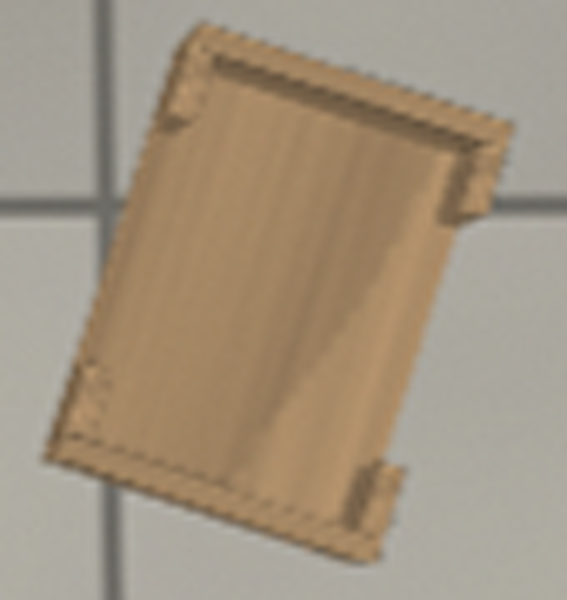

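View pics/scene5.png

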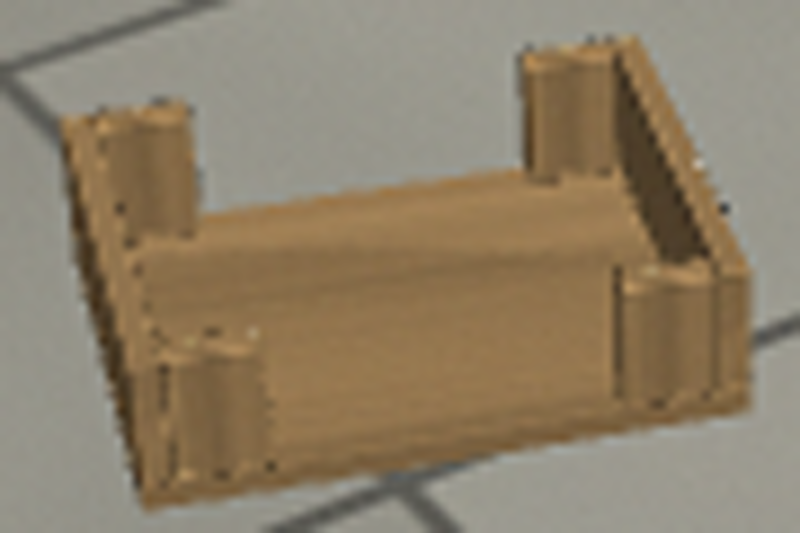

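In the top picture the rim corners in the crop are (208,25), (513,123), (378,563) and about (58,442). In the scene crop they are (65,120), (632,38), (750,268) and about (145,362).

```bash
python3 - <<'E'
from h import *
def rep(P):
    P=P[:,:2];print(P.round(4).tolist(),P.mean(0).round(4))
    for i in range(4): v=P[i]-P[i-1];print(np.linalg.norm(v).round(4),np.degrees(np.arctan2(v[1],v[0])).round(1),end=' | ')
    print()
d=imaging.snapshot("top");p=np.array([(208,25),(513,123),(378,563),(58,442)])/6.667+[345,175]-.4
rep(ray(d,p,.036))
d=imaging.snapshot("scene");p=np.array([(65,120),(632,38),(750,268),(142,362)])/8.89+[200,145]-.4
rep(ray(d,p,.036))
# bottom visible corners z=0
print(ray(d,np.array([(148,508),(748,410)])/8.89+[200,145]-.4,0))
E
```

```text
[[0.6111, -0.156], [0.5836, -0.2379], [0.4646, -0.1982], [0.4971, -0.1133]] [ 0.5391 -0.1763]
0.1218 -20.6 | 0.0864 -108.6 | 0.1255 161.6 | 0.0909 69.1 | 
[[0.5818, -0.2359], [0.4658, -0.1971], [0.4923, -0.1136], [0.6078, -0.1532]] [ 0.5369 -0.1749]
0.0867 -107.5 | 0.1224 161.5 | 0.0876 72.3 | 0.1221 -19.0 | 
[[ 0.6098414  -0.15384267  0.        ]
 [ 0.49238329 -0.11357611  0.        ]]
```

```bash
python3 -m crank '[[-1,-0.006,0,0.022,0],[-1,-0.01,0,0.04,0],[-1,-0.01,0,0.04,0],[-1,-0.01,0,0.04,0],[-1,-0.01,0,0.04,0]]' && python3 -m crank '[[-1,-0.01,0,0.04,0],[-1,-0.01,0,0.04,0],[-1,-0.01,0,0.036,0],[-1,-0.003,0,0.018,0],[-1,0,0,0,9.1]]' && python3 m.py .5276 -.172 .06
python3 - <<'E'
from h import *
d=imaging.snapshot("wrist");cv2.imwrite(f"pics/w6.png",d["frame"][:,:,::-1])
E
```

```text
time: 8.88
eef_pos: [0.5144, -0.0361, 0.1068]
ee_rot: [-0.058, 0.057, 0.705, -0.705]
force: [0.5, -0.2, -0.9]
gripper_width: 0.06
time: 9.5
eef_pos: [0.5251, -0.1735, 0.1067]
ee_rot: [-0.115, 0.114, 0.698, -0.698]
force: [-0.7, 0.2, -1.5]
gripper_width: 0.0601
t 9.5 pos [ 0.5251 -0.1735  0.1067] zang -108.71 tilt 0.09 F [-0.7  0.2 -1.5] w 0.0601 j7 -1.78
shift [-0.002   0.0467 -0.0022]
```

View pics/w6.png

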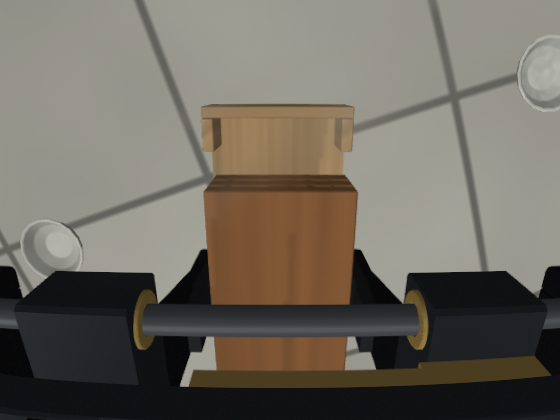

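The box's far wall is at columns 202–354, row 106, square to the pile's far end at columns 207–355. I'll check the wall's position from this view.

```bash
python3 - <<'E'
from h import *
s=telemetry.get_state();d=imaging.snapshot("wrist")
P=ray(d,[(202.5,106),(354,106),(353.5,118),(203,118)],.036,s)[:,:2];print(P.round(4))
a=np.radians(-18.4);ux=np.array([np.cos(a),np.sin(a)]);uy=np.array([-ux[1],ux[0]])
Q=P-[.538,-.1755];print((Q@ux).round(4),(Q@uy).round(4)); v=P[1]-P[0];print(np.linalg.norm(v),np.degrees(np.arctan2(v[1],v[0])))
t=s["eef_pos"][:2]-[.538,-.1755];print("tcp in box",(t@ux).round(4),(t@uy).round(4))
# pile far top edge
z=s["eef_pos"][2]-.0176+.03
P=ray(d,[(207,190),(356,190)],z,s)[:,:2]-[.538,-.1755];print("pile far",(P@ux).round(4),(P@uy).round(4))
E
```

```text
[[ 0.612  -0.1543]
 [ 0.5828 -0.238 ]
 [ 0.5763 -0.2358]
 [ 0.6054 -0.152 ]]
[0.0635 0.0623 0.0553 0.0566] [ 0.0434 -0.0452 -0.0451  0.0436]
0.08858007277679374 -109.20844622743402
tcp in box -0.0131 -0.001
pile far [0.0348 0.0341] [ 0.0265 -0.0311]
```

```bash
python3 -m crank '[[-1,0,0.02,-0.0015,0],[-1,0,0.02,0,0],[-1,0,0.009,0,0],[-1,0,0.003,0,0],[-1,0,0,0,0]]' && python3 m.py .5276 -.172 .0536 && python3 -m crank '[[-1,0,0.003,0,0],[-1,0,0.003,0,0],[-1,0,0.003,0,0],[-1,0,0,0,0],[-1,0,0,0,0]]' && python3 m.py .5276 -.172 .0536
python3 - <<'E'
from h import *
d=imaging.snapshot("scene");cv2.imwrite(f"pics/s7.png",cv2.resize(d["frame"][80:220,150:340],(800,590),interpolation=cv2.INTER_CUBIC)[:,:,::-1])
E
```

```text
time: 10.22
eef_pos: [0.5265, -0.1708, 0.0559]
ee_rot: [-0.113, 0.113, 0.698, -0.698]
force: [-0.3, 0.3, -0.3]
gripper_width: 0.06
t 10.22 pos [ 0.5265 -0.1708  0.0559] zang -108.37 tilt 0.02 F [-0.3  0.3 -0.3] w 0.06 j7 -1.8
shift [-0.0014  0.0023  0.0008]
time: 10.85
eef_pos: [0.527, -0.1712, 0.047]
ee_rot: [0.113, -0.114, -0.698, 0.698]
force: [5.5, -1.3, 4.1]
gripper_width: 0.0595
t 10.85 pos [ 0.527  -0.1712  0.047 ] zang -108.43 tilt 0.09 F [ 5.5 -1.3  4.1] w 0.0595 j7 -1.81
shift [-0.0009 -0.0066  0.0006]
```

View pics/s7.png

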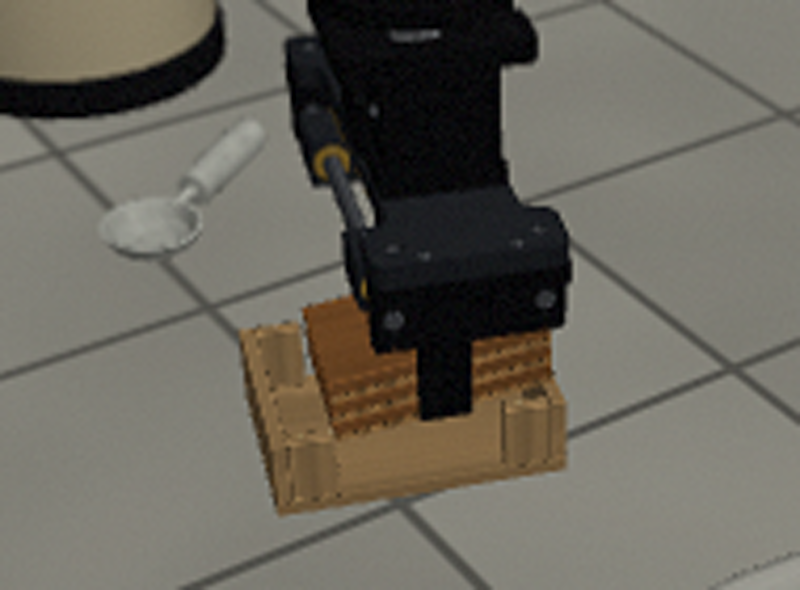

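The trailing end rests on the near rim and the pile is turning in the grip as one, at about 4 N. I'll keep going.

```bash
python3 -m crank '[[-1,0,0.002,0,0],[-1,0,0.002,0,0],[-1,0,0.002,0,0],[-1,0,0.001,0,0],[-1,0,0,0,0]]' && python3 m.py .5276 -.172 .041
cat > tilt.py <<'E'
import sys
from h import *
d=imaging.snapshot("scene");cv2.imwrite(sys.argv[1],cv2.resize(d["frame"][80:220,150:340],(800,590),interpolation=cv2.INTER_CUBIC)[:,:,::-1])
s=telemetry.get_state();print(s["eef_pos"])
# intersect pixel with vertical plane of pile's +uy long side
E
python3 tilt.py pics/s8.png
```

```text
time: 11.52
eef_pos: [0.5263, -0.171, 0.0395]
ee_rot: [-0.113, 0.113, 0.698, -0.698]
force: [5.7, -0.7, 4.1]
gripper_width: 0.06
t 11.53 pos [ 0.5263 -0.171   0.0395] zang -108.43 tilt 0.01 F [ 5.7 -0.7  4.1] w 0.06 j7 -1.82
shift [-0.0016 -0.0015  0.0005]
[ 0.52630252 -0.17101491  0.03945357]
```

View pics/s8.png

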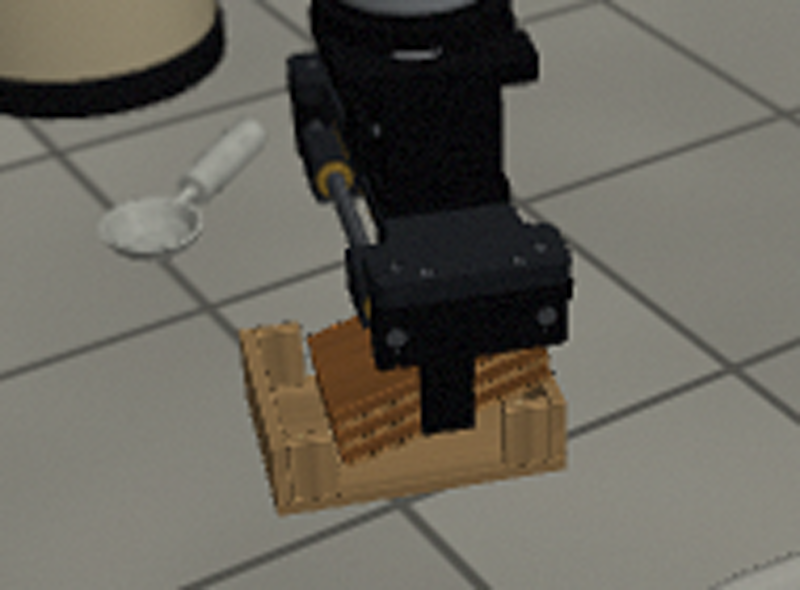

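The pile is clearly tilted, with the far end down inside the box and the layers still squared. I'll measure the angle on the pile's side face.

```bash
cat >> h.py <<'E'
A=np.radians(-18.5);UX=np.array([np.cos(A),np.sin(A),0]);UY=np.array([-UX[1],UX[0],0]);B0=np.array([.538,-.1755,0])
def side(d,px,lat):
    Rc,e=cam(d);p=cv2.undistortPoints(np.array(px,float).reshape(-1,1,2),np.array(d["camera_matrix"]),np.array(d["distortion"])).reshape(-1,2)
    v=np.c_[p,np.ones(len(p))]@Rc.T
    k=(lat-(e-B0)@UY)/(v@UY);P=e+v*k[:,None];return np.c_[(P-B0)@UX,P[:,2]]
E
python3 - <<'E'
from h import *
d=imaging.snapshot("scene")
px=np.array([(345,463),(478,406),(330,405),(548,345),(345,463),(420,437)])/4.21+[150,80]-.4
q=side(d,px,.030);print((q*1000).round(1))
for i in(0,2,4): v=q[i]-q[i+1];print(np.degrees(np.arctan2(-v[1],v[0])).round(1))
E
```

```text
[[ 30.5  11. ]
 [-28.2  29.8]
 [ 34.6  42.2]
 [-59.1  55.5]
 [ 30.5  11. ]
 [ -2.5  18.3]]
17.7
8.1
12.6
```

```bash
python3 -m crank '[[-1,-0.001,-0.004,0,0],[-1,-0.001,-0.012,0,0],[-1,-0.002,-0.018,0,0],[-1,-0.004,-0.018,0,0],[-1,-0.004,-0.005,0,0]]' && python3 m.py .5276 -.172 .041
python3 - <<'E'
from h import *
d=imaging.snapshot("scene");cv2.imwrite("pics/s9.png",cv2.resize(d["frame"][125:205,195:301],(795,600),interpolation=cv2.INTER_CUBIC)[:,:,::-1])
E
```

```text
time: 12.25
eef_pos: [0.5389, -0.1752, 0.0987]
ee_rot: [0.112, -0.114, -0.698, 0.698]
force: [0.2, 0.1, -1.4]
gripper_width: 0.0597
t 12.25 pos [ 0.5389 -0.1752  0.0987] zang -108.43 tilt 0.16 F [ 0.2  0.1 -1.4] w 0.0597 j7 -1.79
shift [0.0119 0.0577 0.0005]
```

View pics/s9.png

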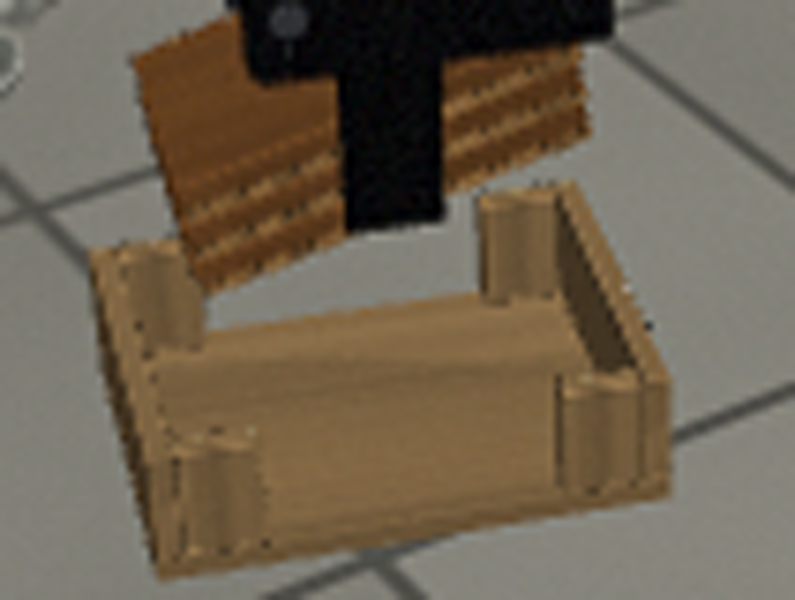

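The pile now hangs free and tilted. Its bottom edge runs from (208,297) to (592,137) in the crop, and the layers are squared.

```bash
python3 - <<'E'
from h import *
d=imaging.snapshot("scene");s=telemetry.get_state()
px=np.array([(208,297),(592,137),(180,212),(580,45)])/7.5+[195,125]-.4
q=side(d,px,.030);print((q*1000).round(1));print((s["eef_pos"]-B0)@UX,(s["eef_pos"]-B0)@UY,s["eef_pos"][2])
for i in(0,2): v=q[i]-q[i+1];print(np.linalg.norm(v),np.degrees(np.arctan2(-v[1],v[0])).round(1))
E
```

```text
[[ 42.4  68. ]
 [-47.9  95.7]
 [ 46.8  91.5]
 [-45.3 119.9]]
0.0003331238734031522 0.0004932157188777478 0.09749805018906701
0.09449282198277535 17.1
0.09630304642575598 17.2
```

The tilt is 17°. Now I'll shift 5 mm toward the far end wall and go down along it.

```bash
python3 -m crank '[[-1,-0.003,0,0,0],[-1,-0.002,0,0,0],[-1,0,0.012,0,0],[-1,0,0.012,0,0],[-1,0,0.006,0,0]]' && python3 m.py .5427 -.1767 .040
python3 - <<'E'
from h import *
s=telemetry.get_state();print((s["eef_pos"]-B0)@UX)
d=imaging.snapshot("scene");cv2.imwrite("pics/s10.png",cv2.resize(d["frame"][125:205,195:301],(795,600),interpolation=cv2.INTER_CUBIC)[:,:,::-1])
d=imaging.snapshot("wrist");cv2.imwrite("pics/w10.png",d["frame"][:,:,::-1])
E
```

```text
time: 12.98
eef_pos: [0.5415, -0.1761, 0.065]
ee_rot: [-0.114, 0.112, 0.698, -0.698]
force: [-0.2, 0.0, -1.7]
gripper_width: 0.0595
t 12.97 pos [ 0.5415 -0.1761  0.065 ] zang -108.42 tilt 0.12 F [-0.2  0.  -1.7] w 0.0595 j7 -1.8
shift [-0.0014  0.025   0.0002]
0.0035249320192797455
```

View pics/s10.png

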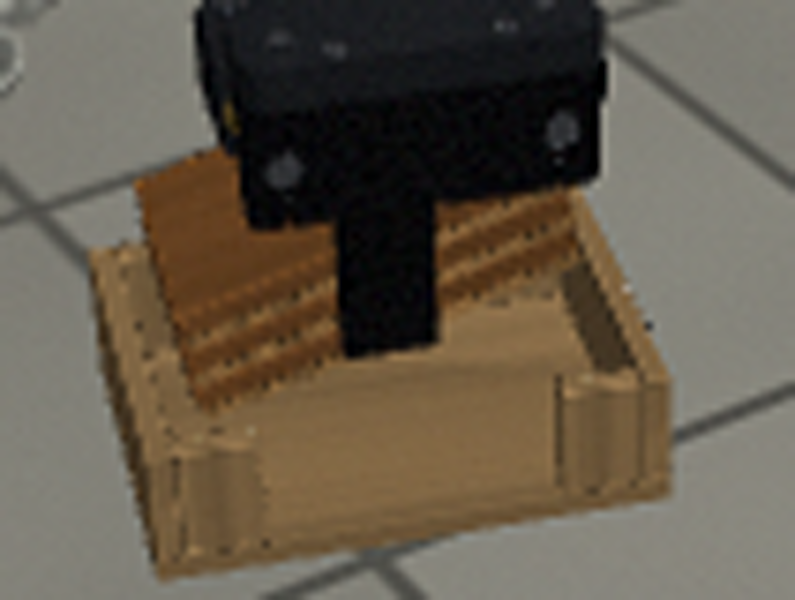

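View pics/w10.png

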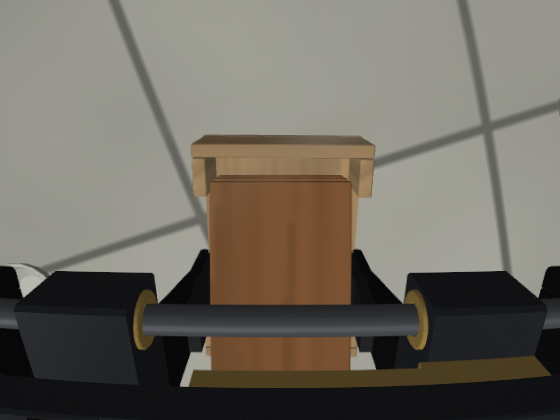

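The pile's end is about 5 mm clear of the far wall and laterally centred: box columns 192–374, pile 210–351. I'll go down until the end is nearly at the floor.

```bash
python3 -m crank '[[-1,-0.0015,0.008,0,0],[-1,0,0.008,0,0],[-1,0,0.005,0,0],[-1,0,0.003,0,0],[-1,0,0,0,0]]' && python3 m.py .5427 -.1767 .040
python3 - <<'E'
from h import *
s=telemetry.get_state();print((s["eef_pos"]-B0)@UX)
d=imaging.snapshot("scene");cv2.imwrite("pics/s11.png",cv2.resize(d["frame"][125:205,195:301],(795,600),interpolation=cv2.INTER_CUBIC)[:,:,::-1])
E
```

```text
time: 13.7
eef_pos: [0.5437, -0.1768, 0.0424]
ee_rot: [-0.113, 0.113, 0.698, -0.698]
force: [-1.1, 0.3, -1.2]
gripper_width: 0.0598
t 13.7 pos [ 0.5437 -0.1768  0.0424] zang -108.43 tilt 0.02 F [-1.1  0.3 -1.2] w 0.0598 j7 -1.82
shift [0.0009 0.0024 0.0002]
0.005779914357224476
```

View pics/s11.png

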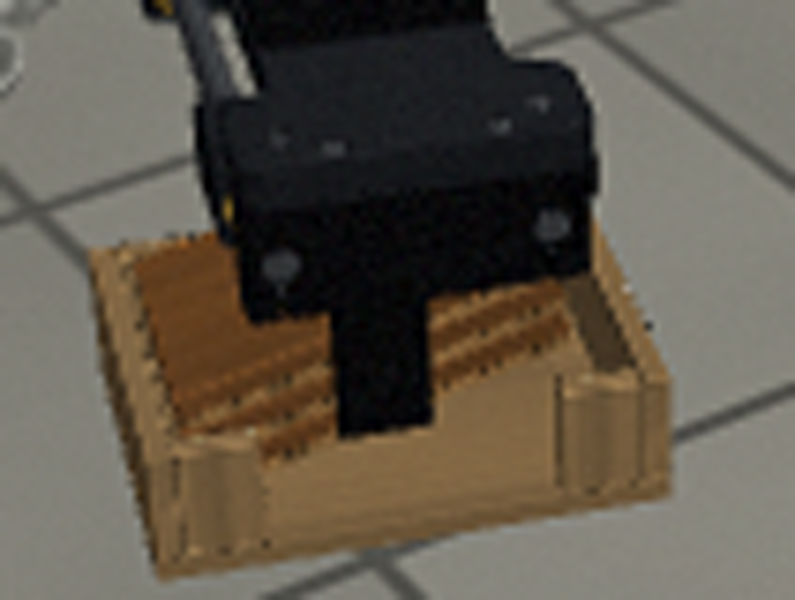

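```bash
python3 -m crank '[[-1,0,0.002,0,0],[-1,0,0.001,0,0],[-1,0,0,0,0],[-1,0,0,0,0],[-1,0,0,0,0]]' && python3 m.py .5427 -.1767 .0236
python3 - <<'E'
from h import *
s=telemetry.get_state();print((s["eef_pos"]-B0)@UX)
d=imaging.snapshot("scene");cv2.imwrite("pics/s12.png",cv2.resize(d["frame"][125:205,195:301],(795,600),interpolation=cv2.INTER_CUBIC)[:,:,::-1])
E
```

```text
time: 14.38
eef_pos: [0.5438, -0.1768, 0.0396]
ee_rot: [-0.113, 0.113, 0.698, -0.698]
force: [0.1, 0.1, -1.5]
gripper_width: 0.0597
t 14.38 pos [ 0.5438 -0.1768  0.0396] zang -108.43 tilt 0.0 F [ 0.1  0.1 -1.5] w 0.0597 j7 -1.82
shift [0.0011 0.016  0.0002]
0.00590938603954582
```

View pics/s12.png

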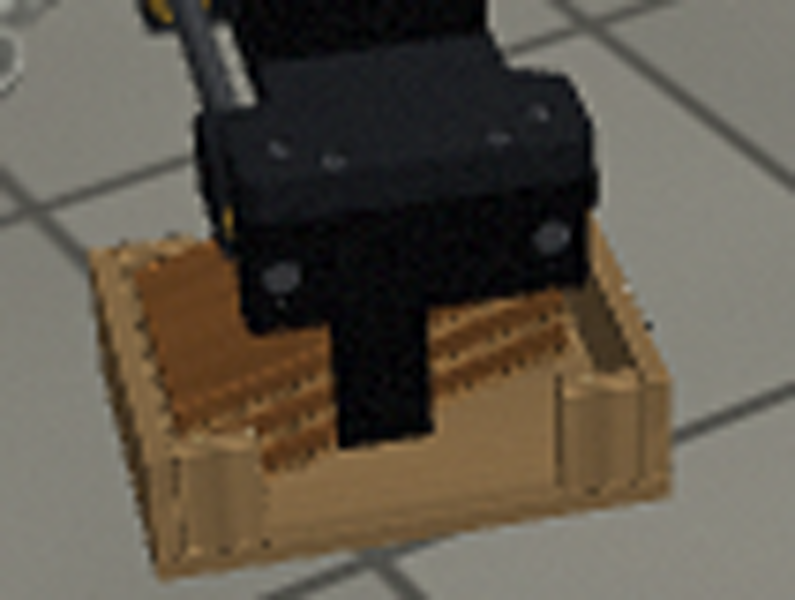

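The leading end is about 3 mm above the floor with no contact force. I'll go 1 mm lower and hold a pause.

```bash
python3 -m crank '[[-1,0,0.001,0,0],[-1,0,0,0,0],[-1,0,0,0,0],[-1,0,0,0,0],[-1,0,0,0,0]]' && python3 -m crank '[[-1,0,0,0,0],[-1,0,0.002,0,0],[-1,0.0005,0.002,0,0],[-1,0.0005,0.002,0,0],[-1,0,0.001,0,0]]' && python3 m.py .5427 -.1767 .0236
python3 - <<'E'
from h import *
s=telemetry.get_state();print((s["eef_pos"]-B0)@UX)
d=imaging.snapshot("scene");cv2.imwrite("pics/s13.png",cv2.resize(d["frame"][125:205,195:301],(795,600),interpolation=cv2.INTER_CUBIC)[:,:,::-1])
E
```

```text
time: 15.05
eef_pos: [0.5438, -0.1769, 0.0386]
ee_rot: [-0.113, 0.113, 0.698, -0.698]
force: [0.4, 0.8, -1.8]
gripper_width: 0.06
time: 15.68
eef_pos: [0.5425, -0.1764, 0.0318]
ee_rot: [0.113, -0.113, -0.698, 0.698]
force: [-5.2, 2.1, 6.9]
gripper_width: 0.0598
t 15.68 pos [ 0.5425 -0.1764  0.0318] zang -108.43 tilt 0.04 F [-5.2  2.1  6.9] w 0.0598 j7 -1.82
shift [-0.0003  0.0082  0.0002]
0.004517557428153283
```

View pics/s13.png

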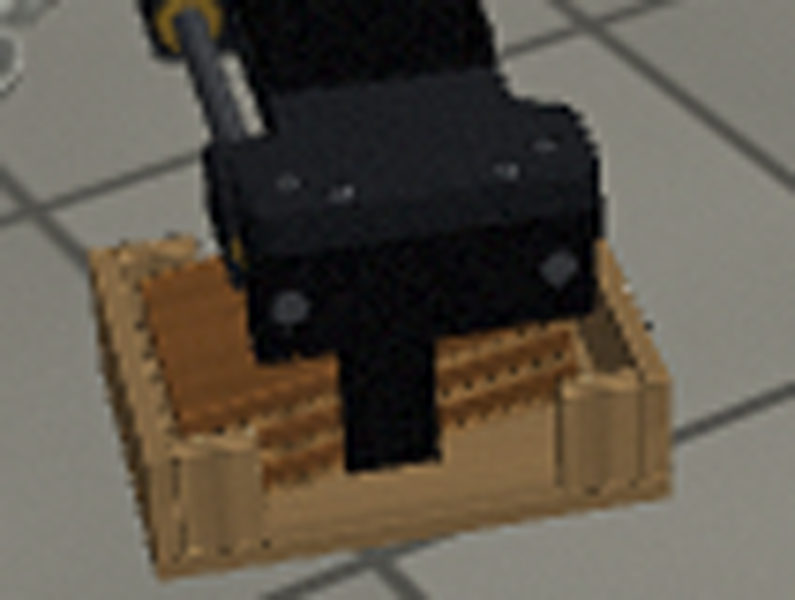

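The leading end is on the floor and the pile is turning flat in the grip at about 7 N. I'll continue with 7 mm more, then check.

```bash
python3 -m crank '[[-1,0,0.002,0,0],[-1,0,0.002,0,0],[-1,0,0.002,0,0],[-1,0,0.001,0,0],[-1,0,0,0,0]]' && python3 m.py .5427 -.1767 .0236
python3 - <<'E'
from h import *
s=telemetry.get_state();print((s["eef_pos"]-B0)@UX)
d=imaging.snapshot("scene");cv2.imwrite("pics/s14.png",cv2.resize(d["frame"][125:205,195:301],(795,600),interpolation=cv2.INTER_CUBIC)[:,:,::-1])
E
```

```text
time: 16.35
eef_pos: [0.5426, -0.1764, 0.0247]
ee_rot: [0.113, -0.113, -0.698, 0.698]
force: [-2.4, 0.5, 3.1]
gripper_width: 0.0599
t 16.35 pos [ 0.5426 -0.1764  0.0247] zang -108.42 tilt 0.03 F [-2.4  0.5  3.1] w 0.0599 j7 -1.83
shift [-0.0002  0.0011  0.0002]
0.004657882560359841
```

View pics/s14.png

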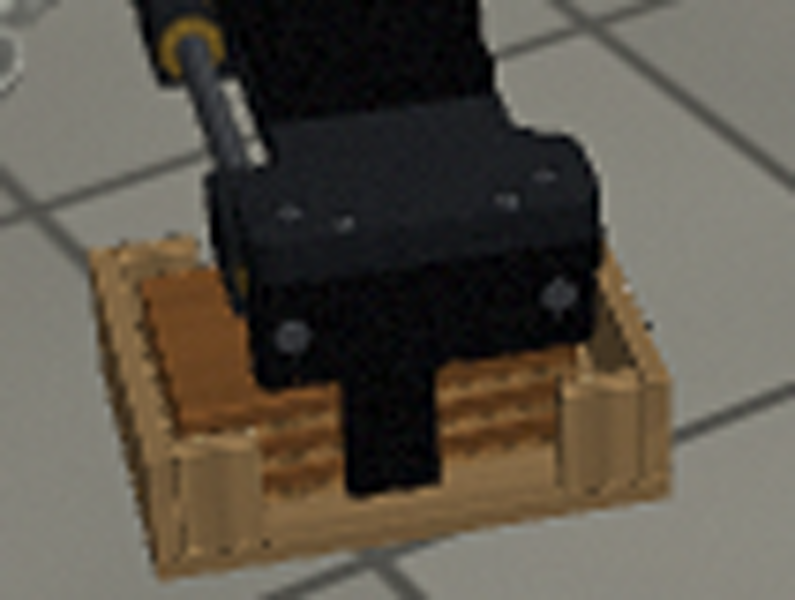

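```bash
python3 -m crank '[[-1,0,0.001,0,0],[-1,0,0.0005,0,0],[-1,0,0,0,0],[-1,0,0,0,0],[-1,0,0,0,0]]' && python3 m.py .5427 -.1767 .0236
```

```text
time: 17.02
eef_pos: [0.5429, -0.1765, 0.0231]
ee_rot: [-0.113, 0.113, 0.698, -0.698]
force: [-2.8, 1.2, 4.2]
gripper_width: 0.0597
t 17.02 pos [ 0.5429 -0.1765  0.0231] zang -108.43 tilt 0.01 F [-2.8  1.2  4.2] w 0.0597 j7 -1.83
shift [ 0.0001 -0.0005  0.0002]
```

```bash
python3 -m crank '[[-1,0,0.001,0,0],[-1,0,0.0005,0,0],[-1,0,0,0,0],[-1,0,0,0,0],[-1,0,0,0,0]]' && python3 m.py .5427 -.1767 .0236
python3 - <<'E'
from h import *
d=imaging.snapshot("scene");cv2.imwrite("pics/s15.png",cv2.resize(d["frame"][125:205,195:301],(795,600),interpolation=cv2.INTER_CUBIC)[:,:,::-1])
E
```

```text
time: 17.65
eef_pos: [0.5429, -0.1765, 0.0223]
ee_rot: [0.113, -0.113, -0.698, 0.698]
force: [-6.5, 2.0, 13.4]
gripper_width: 0.0599
t 17.65 pos [ 0.5429 -0.1765  0.0223] zang -108.43 tilt 0.02 F [-6.5  2.  13.4] w 0.0599 j7 -1.83
shift [ 0.0001 -0.0013  0.0002]
```

View pics/s15.png

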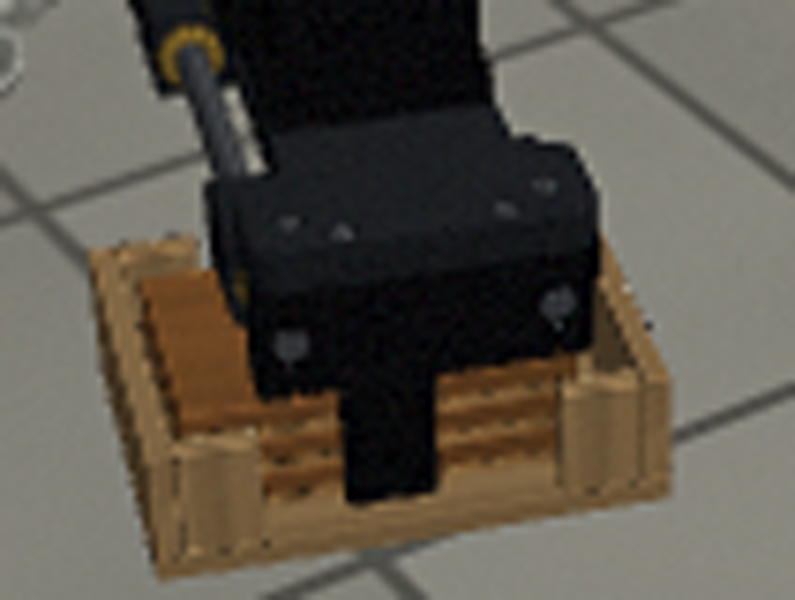

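The pile lies flat: contact force rose to 13 N and the layers are parallel to the box floor. I'll ease the pressure, open, then withdraw straight up.

```bash
python3 -m crank '[[-1,0,-0.001,0,0],[0.8,0,0,0,0],[0.8,0,0,0,0],[0.8,0,0,0,0],[0.8,0,0,0,0]]' && python3 m.py .5427 -.1767 .0236 && python3 -m crank '[[0.8,0,-0.01,0,0],[0.8,0,-0.02,0,0],[0.8,0,-0.04,0,0],[0.8,0,-0.05,0,0],[0.8,0,-0.03,0,0]]' && python3 m.py .5427 -.1767 .0236
python3 - <<'E'
from h import *
d=imaging.snapshot("scene");cv2.imwrite("pics/s16.png",cv2.resize(d["frame"][125:205,195:301],(795,600),interpolation=cv2.INTER_CUBIC)[:,:,::-1])
d=imaging.snapshot("wrist");cv2.imwrite("pics/w16.png",d["frame"][:,:,::-1])
E
```

```text
time: 18.32
eef_pos: [0.5429, -0.1765, 0.0225]
ee_rot: [-0.113, 0.113, 0.698, -0.698]
force: [0.5, 0.6, 0.6]
gripper_width: 0.0777
t 18.32 pos [ 0.5429 -0.1765  0.0225] zang -108.43 tilt 0.0 F [0.5 0.6 0.6] w 0.0777 j7 -1.83
shift [ 0.0001 -0.0011  0.0002]
time: 18.95
eef_pos: [0.5439, -0.1765, 0.177]
ee_rot: [0.112, -0.115, -0.698, 0.698]
force: [0.9, -0.3, -0.9]
gripper_width: 0.0786
t 18.95 pos [ 0.5439 -0.1765  0.177 ] zang -108.4 tilt 0.25 F [ 0.9 -0.3 -0.9] w 0.0786 j7 -1.75
shift [0.0018 0.1534 0.0005]
```

View pics/s16.png

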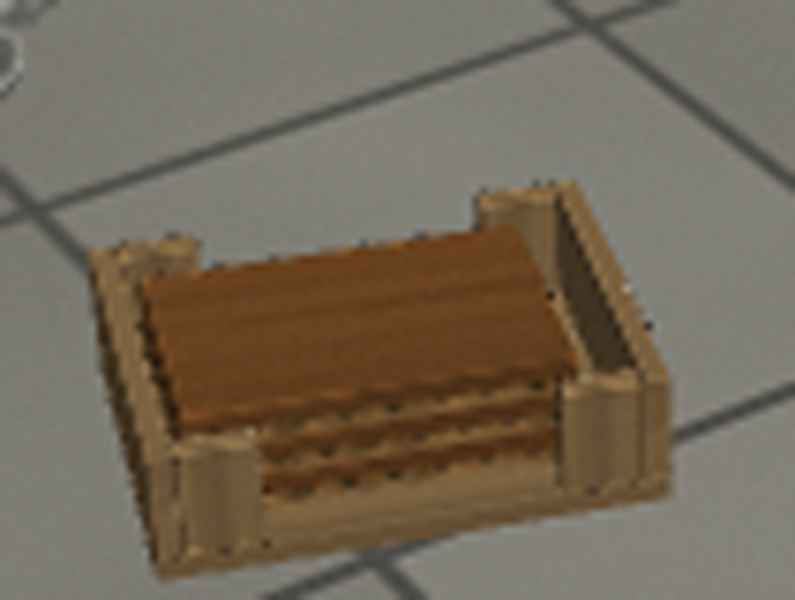

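View pics/w16.png

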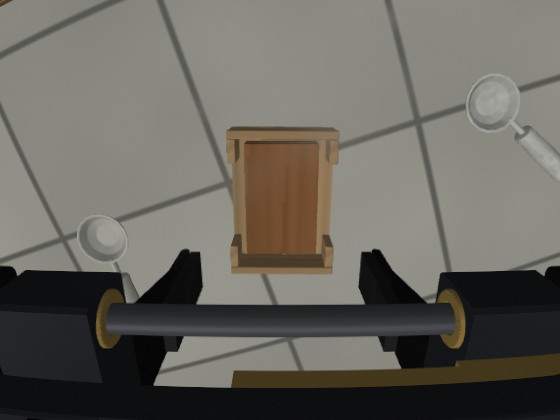

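All three lie squared and flat inside the box. I'll check the flatness numerically, rest a moment and hand in.

```bash
python3 -m crank '[[0.8,0,0,0,0],[0.8,0,0,0,0],[0.8,0,0,0,0],[0.8,0,0,0,0],[0.8,0,0,0,0]]' && python3 - <<'E'
from h import *
from cell import job
d=imaging.snapshot("scene")
px=np.array([(183,425),(575,370),(265,497),(555,455)])/7.5+[195,125]-.4
q=side(d,px,.030);print((q*1000).round(1))
for i in(0,2): v=q[i]-q[i+1];print(np.degrees(np.arctan2(-v[1],v[0])).round(1))
print(job.close_job())
E
```

```text
time: 19.68
eef_pos: [0.5428, -0.1765, 0.1723]
ee_rot: [-0.113, 0.113, 0.698, -0.698]
force: [0.5, 0.4, -0.1]
gripper_width: 0.0782
[[ 51.1  33.5]
 [-43.3  31.5]
 [ 33.6   8.7]
 [-38.    7. ]]
-1.2
-1.3
the job is handed in; nothing more can be done
None
```

All three coasters are lying flat and squared inside the small pine box. I handed the job in at about 19.7 s, with the gripper open and well clear of the box.

- **Tilting:** the moves can't tilt the tool itself. I gripped the pile across its width and pressed its near end on the box's near rim, so the pile turned in the grip. It stayed squared and measured 17° once free, a little over the 15° asked.
- **Placing:** I lowered it along the far end wall, roughly 3–5 mm clear. By calculation the leading end stopped 2–3 mm above the floor. It paused there for over half a second, then I pressed it flat in the grip at 4–13 N, released it and withdrew straight up.
- **Final checks:** the scene and wrist pictures show the pile squared inside the box, and nothing else appears to have moved in the views I checked. Image-measured edges gave about −1.2°, with the underside 7–9 mm and the upper edge 31–34 mm above the counter. The nominal heights are 6 and 36 mm, so the upper edge read 2–5 mm low. I put that down to reading coarse pixels by hand.
- **What went wrong:** during the first regrip, a grip value of 0 didn't open the jaws. The gripped pile was pressed on the counter with about 31 N. I opened the jaws fully and gripped again, and the pile stayed squared.

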